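# Set the wrapping machine's format selector to oval soaps

## Robot

A 6-joint arm with a two-finger parallel gripper is mounted at the origin on the work surface. World frame = base frame: x ahead of the robot, y to its left, z up, the work surface at z = 0. Lengths are in m, angles in rad, forces in N, time in s.
With the tool pointing down it reaches from about 0.25 to 0.775 m from the base axis. Payload 4 kg.
Tool frame: the origin (TCP) lies on the centre line of the jaws, within the pads' length; the fingertips stand 25 mm ahead of it and the grasp point (between the pads) lies 6 mm ahead of it (r.tip_reach is the z of the fingertips in the tool frame, in m); z points along the fingers, y is the line along which they close (so a half turn about z gives the same grasp; the last joint's range is limited). The gripper opens to 85 mm and grips with 20 to 120 N. Pads are 22 mm wide; open, the fingers measure 114 mm over their backs; the gripper's body (76 mm by 85 mm) begins 54 mm behind the grasp point. The pads swing forward as they close: fully open they stand 13 mm farther back than shut.
Start: joints at [1.119, 0.087, 1.371, -0, 1.684, -0.103], TCP at [0.188, 0.517, 0.256] pointing down, gripper open.
Joint ranges: [-3.1, 3.1], [-0.76, 2.03], [0.27, 2.55], [-1.08, 4.22], [0.17, 2.65], [-2.57, 2.57]. Speed limits (rad/s): [2.79, 2.79, 3.14, 3.14, 3.14, 3.14].

## Interface

Orientations are given as a unit quaternion [x, y, z, w].
In Python, from station import read_state, capture, r gives the robot as it stands.
- The arm moves only by the tool play_rows, never from a script. Its argument "series" is one flat list of numbers, 4 for each row, row after row: the shift along the world's x, y, z in m, then the turn about the world's z in degrees. In form: [tx, ty, tz, spin, tx, ty, tz, spin, ...]. A call has 1 to 12 rows; each row shifts and turns the commanded pose from where the row before left it; what a row does not reach is not made up. A row lasts 1/10 s, in which the tool goes at most 50 mm and 8.59 degrees, less where a joint would pass 70% of its speed; a pose out of reach is approached as far as the arm can. A call with a gripper value outside its range is refused whole. "grip" is the closure, from -1 (fully open) to 1 (shut), so that 0 is half open, set as the call begins (left out, the last holds). The fingers move at their own pace and stop on an object; "grip_force" is the grip in N (left out, the last holds). Time passes only in rows, so rows that do not move let the fingers close. It gives the time, the measured TCP pose, the force, the opening and the grip force at its end, in the units of the state.
- read_state(): the state, without advancing time (a new reading comes with each control period).
- capture(name): name is "scene" or "top" or "wrist"; returns a dict with "pixels" (384x512x3 uint8, blue, green, red), "range_z" (384x512 float32, m along the optical axis (not along the pixel's ray), 0 where there is no reading), "fx", "fy", "cx", "cy" (pixels), "dist" ([k1, k2, p1, p2, k3] as OpenCV has them; the pictures are not rectified), "origin" and "attitude" of the camera in the world. Camera axes: x right, y down, z forward; pixel columns grow to the right and rows downward; lengths in m; the calibration is good to about 2 mm. A picture is of the moment at which its call begins.
- r.close_job(): hands the job in; it is judged then, once.
The state is a dict: "clock": time; "joint_pos": joint angles; "joint_velocities": joint speeds; "effort": joint torques, N m; "ee_pos": TCP position; "orientation": TCP orientation; "force": force on the tool from outside, world axes, zero at the start; "moment": the same for the moment, N m; "width": opening from 0.0 (shut) to 1.0 (fully open); "grasp_force": force on a finger pad.
Only numpy, scipy, OpenCV 4.12 (cv2) and the standard library are available. Lean on these libraries where they do the work, as an engineer would, in place of code of your own. Each camera call takes 0.05 s, during which the arm holds its last target. There are 200 camera calls.

## Task

The next batch to wrap is oval soaps: with the fingertips, push the tab that sticks out of the turret, step by step, until it rests in the click position pointing at the plaque with the raised oval. Then press the round button behind the turret right down and let it spring back, to confirm the format. Only push and press, without force: nothing is gripped or lifted, and the soaps and other loose things stay where they are.

Things in the scene. Friction and masses are not known exactly. Their poses are not given: they have to be found in the camera images.
- plinth: fixed steel plinth of the wrapping machine's format selector, 300 x 370 x 30 mm (own x by y by z). Origin on the table under the turret's axis; own +x points away from the robot at yaw 0, own +y to its left, z up. The slab reaches from -175 to +125 mm in x and +-185 mm in y; its top is 30 mm above the table. It carries the turret, four white round plaques around the turret's robot-facing half (140 mm from the axis), and a push button 95 mm from the axis in own +x
- axis (a point): centre of the turret's disc top, on its vertical axis, 45 mm above the table. The disc is black, 120 mm in diameter, with a hub 44 mm wide that rises to 57 mm above the table
- tab_tip (a point): outer end of the aluminium tab, 100 mm from the turret's axis, 80 mm above the table at its upper edge (this point). The tab is an upright fin 10 mm thick that stands on the disc and protrudes radially, from 40 to 100 mm from the axis, its lower edge 36 mm and its top 80 mm above the table. This point's own x axis points outward along the tab, y sideways (anticlockwise from above), z up
- selector (a joint): turn of the turret with its tab, rad, positive anticlockwise seen from above. Spring detents at -0.9, 0, 0.9 and 1.8 (one in front of each plaque); starts in the detent at 0, in front of the blank plaque. End stops at -1.02 and 1.92. Let go, it snaps into the detent it is nearest to and rests within about 0.05 of it; getting over a hump takes about 3 N on the tab
- mark_oval_top (a point): top centre of the plaque with the OVAL soap outline: a fixed white disc 72 mm in diameter and 4 mm high on the plinth, with a raised black oval 60 x 28 mm, 5 mm high (this point 39 mm above the table), 140 mm from the turret's axis. It may be at any of the detents -0.9, 0.9 and 1.8
- mark_round_top (a point): the same for the plaque with a raised round soap, 42 mm in diameter
- mark_bar_top (a point): the same for the plaque with a raised square soap, 38 x 38 mm
- confirm_top (a point): centre of the top of the round push button (32 mm in diameter, in a grey housing) on the plinth, on the far side of the turret from the plaques; 52 mm above the table when released; pressed straight down
- confirm (a joint): travel of the push button, m: 0 released, 0.006 fully down, which takes 5 N; it springs back when let go
- tape: loose roll of tape lying flat on the plinth's far left corner, 52 mm outside diameter, 25 mm high; a bystander (origin under its centre)
- soap_small: loose round soap on the plinth's far right corner, 52 mm diameter, 22 mm high; a bystander (origin under its centre)
- soap_oval: loose oval soap on the table left of the plinth, 75 x 50 x 28 mm; a bystander (origin under its centre)
- soap_bar: loose rectangular soap on the table right of the plinth, 80 x 55 x 30 mm; a bystander (origin under its centre)
- stamp: loose upright wooden hand stamp on the table beyond the plinth, 44 mm wide, 72 mm high; a bystander (origin under its centre)
- carton: loose small carton on the table beyond the plinth, 55 x 85 x 35 mm; a bystander (origin under its centre)
- spray: loose upright bottle on the table right of the plinth, 60 mm diameter, 130 mm high; a bystander (origin under its centre)

How it is judged:
On the way, in this order (a step that is already met when the one before it is completed fails the run):
1. the tab rests pointing at the oval plaque (y of mark_oval_top in the frame of tab_tip between -0.022 and 0.022 m and x of mark_oval_top in the frame of tab_tip above 0 m and velocity of joint selector between -0.1 and 0.1 rad/s), for 0.3 s.
2. the button is pressed down (at least 4.5 of its 6 mm) while the tab points at the oval plaque (y of mark_oval_top in the frame of tab_tip between -0.022 and 0.022 m and x of mark_oval_top in the frame of tab_tip above 0 m and value of joint confirm above 0.0045 m), for 0.05 s.
At the end, for the whole second after the job is handed in: the tab points at the oval plaque (the plaque's centre within 22 mm of the tab's line, about 9 degrees, in front of its tip), at rest, and the button has come back up (within 2 mm) (all of step 1 and value of joint confirm below 0.002 m); the robot touches nothing.
It fails at once if a loose bystander is moved more than 20 mm or lifted (distance of any of tape, soap_small, soap_oval, soap_bar, stamp, carton, spray from where it was at the start of the episode above 0.02 m).
It fails at once if the selector, its plinth or the button is gripped or pressed by the fingers with more than 35 N in all (a pinch counts both fingers) (contact force between the fingers and plinth above 35 N).
It also fails if it takes over 58 s, if anything falls off the work surface, if the arm or the gripper's body presses on something with over 40 N, if the wrist force passes 120 N, or if a joint passes its speed limit or range.

## Working session

There is one attempt and no reset: what is moved stays moved. The work goes in short steps, Python scripts to look and compute and a tool call to move; the robot and the scene stay as the last step left them, time stands still between calls to the robot, and variables do not carry over. Pictures are saved under pics/ and viewed, at most 10 in all, crops included, and the job is handed in when it is done.

Besides the shell and the picture viewer there is one more tool, called after ">>>" as name(argument=value, ...) on one line, values as JSON. play_rows: Moves the arm, as the interface text tells. Its arguments: {"type":"object","properties":{"series":{"type":"array","items":{"type":"number"}},"grip":{"type":"number"},"grip_force":{"type":"number"}},"required":["series"]}

```bash
mkdir -p pics; cat > h.py <<'E'
import numpy as np, cv2
from station import read_state, capture, r
from scipy.spatial.transform import Rotation as R
def att(c):
    a=np.array(c["attitude"],float)
    return a if a.shape==(3,3) else R.from_quat(a).as_matrix()
def px(c,u,v,z=None):
    """pixel -> world; by depth, or on plane of height z"""
    K=np.array([[c["fx"],0,c["cx"]],[0,c["fy"],c["cy"]],[0,0,1]])
    n=cv2.undistortPoints(np.array([[[u,v]]],float),K,np.array(c["dist"],float))[0,0]
    d=att(c)@np.array([n[0],n[1],1]); o=np.array(c["origin"])
    s=float(c["range_z"][int(round(v)),int(round(u))]) if z is None else (z-o[2])/d[2]
    return o+s*d
E
python3 - <<'E'
from h import *
import pickle
c=capture("top"); pickle.dump(c,open("top.pkl","wb"))
print(c["origin"],c["attitude"],c["fx"])
cv2.imwrite("pics/top.png",cv2.resize(c["pixels"],(800,600)))
c=capture("scene"); pickle.dump(c,open("scene.pkl","wb"))
cv2.imwrite("pics/scene.png",cv2.resize(c["pixels"],(800,600)))
print(read_state())
E
```

```text
[0.42106925 0.00215031 1.23989376] [ 0.71294885 -0.69657095  0.0463356  -0.06592321] 498.7206003338476
{'clock': 0.1, 'joint_pos': array([ 1.11886669e+00,  8.79234408e-02,  1.37211467e+00, -3.32977588e-05,
        1.68358437e+00, -1.03109270e-01]), 'joint_velocities': array([ 0.00061181, -0.00158277, -0.00329818,  0.0014942 ,  0.00037905,
        0.00031031]), 'effort': array([ 1.47893879e-03, -3.53016293e+01, -3.14217103e+01, -1.94059080e-04,
        7.99642206e-03, -3.49730954e-05]), 'ee_pos': array([0.18783037, 0.51651536, 0.25522711]), 'orientation': array([ 1.73529036e-01,  9.84828230e-01, -9.80610588e-04, -2.62143885e-04]), 'force': array([0.34251561, 0.13979189, 0.41353134]), 'moment': array([ 0.0176496 ,  0.03011296, -0.03949854]), 'grasp_force': 0.0, 'width': 0.9949395629378324}
```

View pics/top.png

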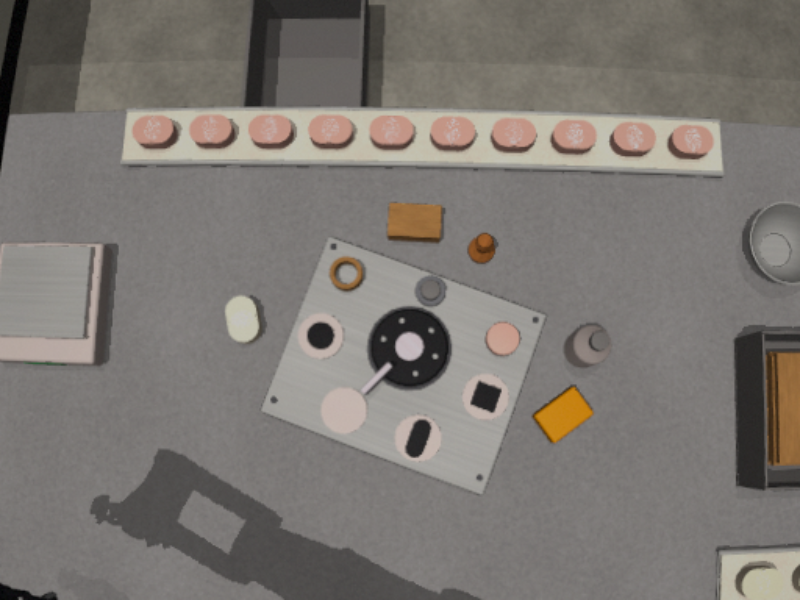

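View pics/scene.png

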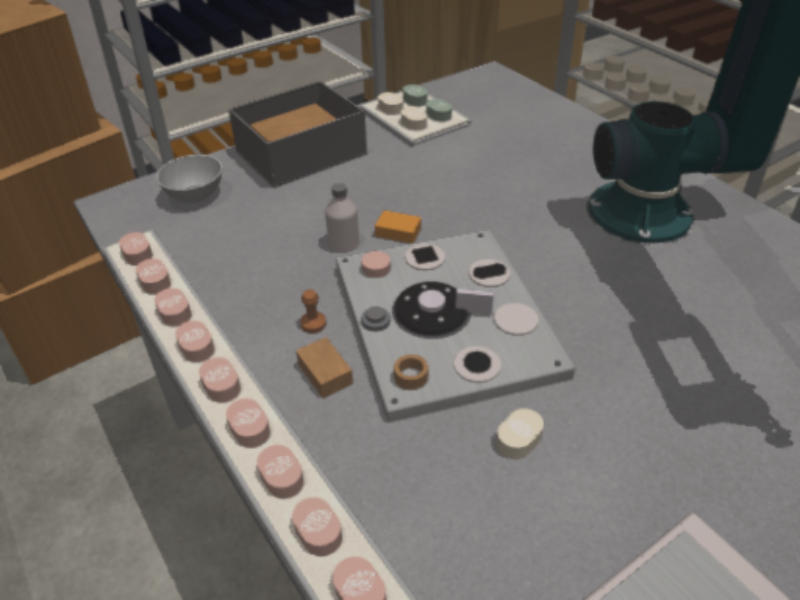

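The top view shows the tab pointing at the blank plaque (343,410). The oval plaque is one detent anticlockwise at (418,438), the button is at (430,290) and the hub at (409,346).

```bash
python3 - <<'E'
from h import *
import pickle
c=pickle.load(open("top.pkl","rb"))
for n,u,v,z in [("hub",409,346,.057),("blank",343.5,410.5,.034),("oval",418,438.5,.039),("round",320.5,335.5,.039),("bar",486,397,.039),("button",430.5,289,.052),("tabtip",364,391,.08),("tabroot",390,366,.08),
 ("soap_small",503,339,.022+.03),("spray",600,337,.13),("tape",347,273,.055),("stamp",486,241,.072),("cartonTR",441,206,.035),("cartonBR",441,241,.035)]:
    p=px(c,u*.64,v*.64,z); q=px(c,u*.64,v*.64)
    print(n,p.round(4),"depth",q.round(4))
E
```

```text
hub [0.5404 0.0121 0.057 ] depth [0.5403 0.0121 0.0577]
blank [0.4404 0.111  0.034 ] depth [0.4403 0.1106 0.0382]
oval [ 0.4006 -0.0047  0.039 ] depth [ 0.4005 -0.0048  0.0368]
round [0.5554 0.1503 0.039 ] depth [0.5555 0.1504 0.0381]
bar [ 0.4661 -0.1077  0.039 ] depth [ 0.4661 -0.1078  0.0382]
button [ 0.6301 -0.0191  0.052 ] depth [ 0.6292 -0.019   0.057 ]
tabtip [0.4693 0.0772 0.08  ] depth [0.4692 0.0769 0.0841]
tabroot [0.5075 0.0395 0.08  ] depth [0.5076 0.0396 0.0793]
soap_small [ 0.5547 -0.1317  0.052 ] depth [ 0.5547 -0.1317  0.0523]
spray [ 0.5515 -0.2638  0.13  ] depth [ 0.5512 -0.2633  0.1322]
tape [0.6521 0.1109 0.055 ] depth [0.6576 0.1134 0.0271]
stamp [ 0.7034 -0.1029  0.072 ] depth [ 0.703  -0.1028  0.0734]
cartonTR [ 0.7684 -0.034   0.035 ] depth [ 0.7678 -0.0339  0.037 ]
cartonBR [ 0.7108 -0.0348  0.035 ] depth [ 0.7186 -0.0358  0.0024]
```

>>> play_rows(series=[0.0272,-0.0347,0,-2.1,0.0272,-0.0347,0,-2.1,0.0272,-0.0347,0,-2.1,0.0272,-0.0347,0,-2.1,0.0272,-0.0347,0,-2.1,0.0272,-0.0347,0,-2.1,0.0272,-0.0347,0,-2.1,0.0272,-0.0347,0,-2.1,0.0272,-0.0347,0,-2.1,0.0272,-0.0347,0,-2.1,0.0272,-0.0347,0,-2.1,0.0272,-0.0347,0,-2.1], grip=1, grip_force=40)

```text
clock: 1.3
ee_pos: [0.515, 0.0989, 0.2558]
orientation: [0.385, 0.923, -0.0, -0.0]
force: [0.3, 0.5, -0.3]
width: 0.002
grasp_force: 0.0
```

```bash
python3 - <<'E'
from h import *
s=read_state();print(s["ee_pos"],s["width"],r.tip_reach,R.from_quat(s["orientation"]).as_matrix().round(3).tolist())
c=capture("wrist");cv2.imwrite("pics/w1.png",cv2.resize(c["pixels"],(800,600)))
A=np.array([.5404,.0121])
def P(t,s,rho=.08):
    t=np.radians(t);return A+rho*np.array([np.cos(t),np.sin(t)])+s*np.array([np.sin(t),-np.cos(t)])
for t,s_ in [(135.3,.045)]+[(t,.0195) for t in np.linspace(135.3,184.3,11)]+[(184.3,.045)]: print(round(t,1),P(t,s_).round(4))
E
```

```text
[0.51499325 0.0988509  0.25582814] 0.002154197998460248 0.025 [[-0.704, 0.711, -0.001], [0.711, 0.704, 0.0], [0.001, -0.0, -1.0]]
135.3 [0.5152 0.1004]
135.3 [0.4973 0.0822]
140.2 [0.4914 0.0783]
145.1 [0.4859 0.0739]
150.0 [0.4809 0.069 ]
154.9 [0.4762 0.0637]
159.8 [0.4721 0.058 ]
164.7 [0.4684 0.052 ]
169.6 [0.4652 0.0457]
174.5 [0.4626 0.0392]
179.4 [0.4606 0.0324]
184.3 [0.4592 0.0255]
184.3 [0.4573 0.051 ]
```

View pics/w1.png

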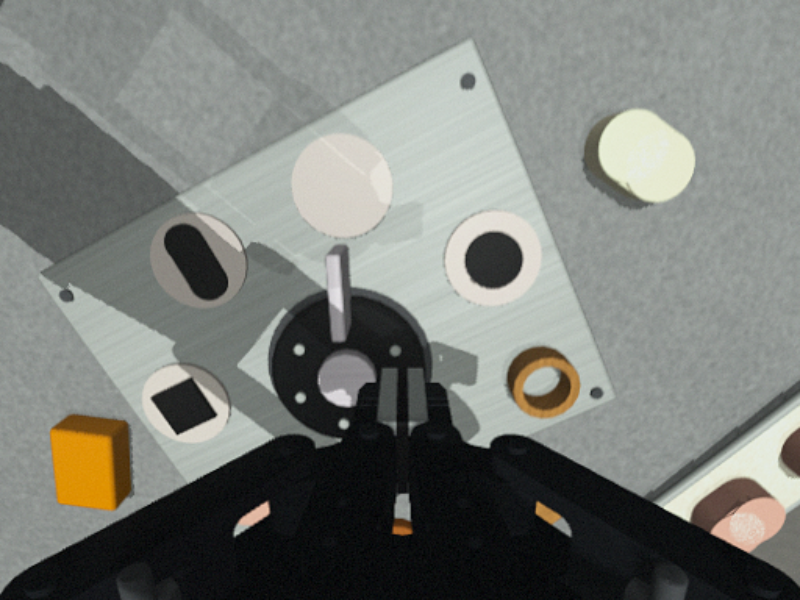

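The wrist view confirms the tab (340,300) pointing at the blank plaque (342,185). The shut fingers (400,395) are on its clockwise side, and the oval plaque (197,260) is next anticlockwise. I'll descend beside the tab.

>>> play_rows(series=[0,0,-0.04,0,0,0,-0.04,0,0,0,-0.04,0,0,0,-0.03,0,0,0,-0.015,0,0,0,-0.008,0,0,0,0,0])

```text
clock: 2.05
ee_pos: [0.5134, 0.1006, 0.0819]
orientation: [0.384, 0.923, -0.001, -0.001]
force: [0.3, 0.4, -0.4]
width: -0.001
grasp_force: 0.0
```

>>> play_rows(series=[-0.006,-0.006,0,0,-0.006,-0.006,0,0,-0.0057,-0.0047,0,0,-0.006,-0.004,0,4.9,-0.0055,-0.0044,0,4.9,-0.005,-0.0049,0,4.9,-0.0047,-0.0053,0,4.9,0,0,0,0])

```text
clock: 2.85
ee_pos: [0.4756, 0.0647, 0.0844]
orientation: [0.222, 0.975, 0.0, 0.001]
force: [1.1, 0.5, 0.8]
width: -0.001
grasp_force: 0.6
```

>>> play_rows(series=[-0.0041,-0.0057,0,4.9,-0.0037,-0.006,0,4.9,-0.0032,-0.0063,0,4.9,-0.0026,-0.0065,0,4.9,-0.002,-0.0068,0,4.9,-0.0014,-0.0069,0,4.9,0,0,0,0,0,0,0,0])

```text
clock: 3.65
ee_pos: [0.4585, 0.027, 0.0836]
orientation: [-0.032, 0.999, 0.0, 0.0]
force: [1.0, 0.5, -0.1]
width: -0.003
grasp_force: 0.0
```

>>> play_rows(series=[0,0.012,0,0,0,0.018,0,0,0,0,0.03,0,0,0,0.04,0,0,0,0.04,0,0,0,0,0,0,0,0,0])

```text
clock: 4.35
ee_pos: [0.4591, 0.058, 0.1946]
orientation: [-0.033, 0.999, 0.0, 0.001]
force: [-0.2, -0.3, -0.5]
width: -0.002
grasp_force: 0.0
```

```bash
python3 - <<'E'
from h import *
print(read_state()["ee_pos"])
c=capture("top");cv2.imwrite("pics/top2.png",cv2.resize(c["pixels"][130:330,140:380],(720,600),interpolation=cv2.INTER_CUBIC))
E
```

```text
[0.45908056 0.05797092 0.19464836]
```

View pics/top2.png

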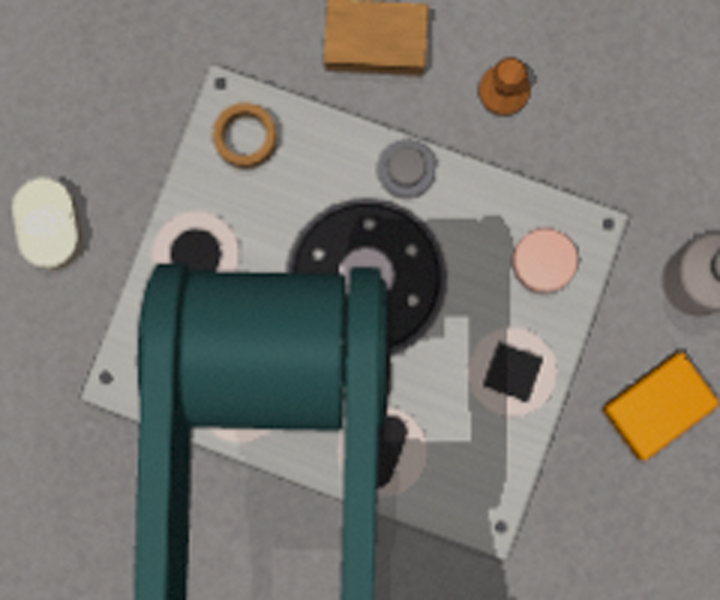

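The arm hides the tab in this view. The button is still at crop pixel (407,167) and the bystanders haven't moved. I'll go above the button and look from there.

>>> play_rows(series=[0.0285,-0.0128,0,0,0.0285,-0.0128,0,0,0.0285,-0.0128,0,0,0.0285,-0.0128,0,0,0.0285,-0.0128,0,0,0.0285,-0.0128,0,0,0,0,0,0,0,0,0,0])

```text
clock: 5.2
ee_pos: [0.6286, -0.0195, 0.1903]
orientation: [-0.033, 0.999, 0.001, -0.003]
force: [0.4, -0.1, -1.0]
width: -0.003
grasp_force: 0.0
```

```bash
python3 - <<'E'
from h import *
print(read_state()["ee_pos"],read_state()["force"])
a=capture("wrist")["pixels"];b=capture("scene")["pixels"][130:280,190:390]
cv2.imwrite("pics/w2.png",np.hstack([cv2.resize(a,(400,300)),cv2.resize(b,(400,300))]))
E
```

```text
[ 0.62859771 -0.01949909  0.19034363] [ 0.35472735 -0.0972391  -1.04266912]
```

View pics/w2.png

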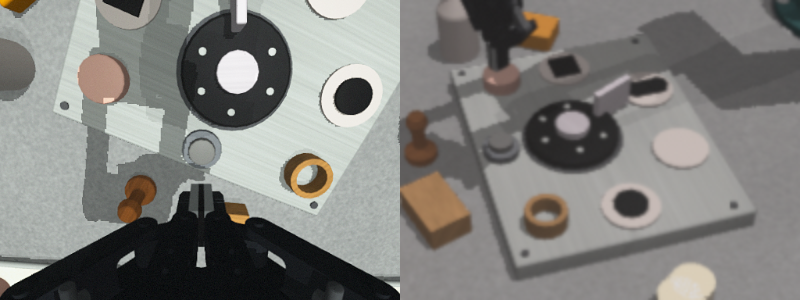

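In the scene half (right), the tab (612,92) points at the oval plaque (650,88). In the wrist half, the fingers are over the button (203,150). I'll go down.

>>> play_rows(series=[0,0,-0.035,0,0,0,-0.035,0,0,0,-0.02,0,0.001,0,-0.01,0,0,0,0,0,0,0,0,0])

```text
clock: 5.9
ee_pos: [0.631, -0.0196, 0.0949]
orientation: [-0.033, 0.999, -0.0, 0.001]
force: [0.1, 0.1, 0.9]
width: 0.002
grasp_force: 0.0
```

```bash
python3 - <<'E'
from h import *
print(read_state()["ee_pos"],read_state()["force"])
b=capture("scene")["pixels"][130:280,190:390]
cv2.imwrite("pics/s3.png",cv2.resize(b,(800,600)))
E
```

```text
[ 0.63098872 -0.0195847   0.09490858] [0.08037701 0.12214906 0.86157761]
```

View pics/s3.png

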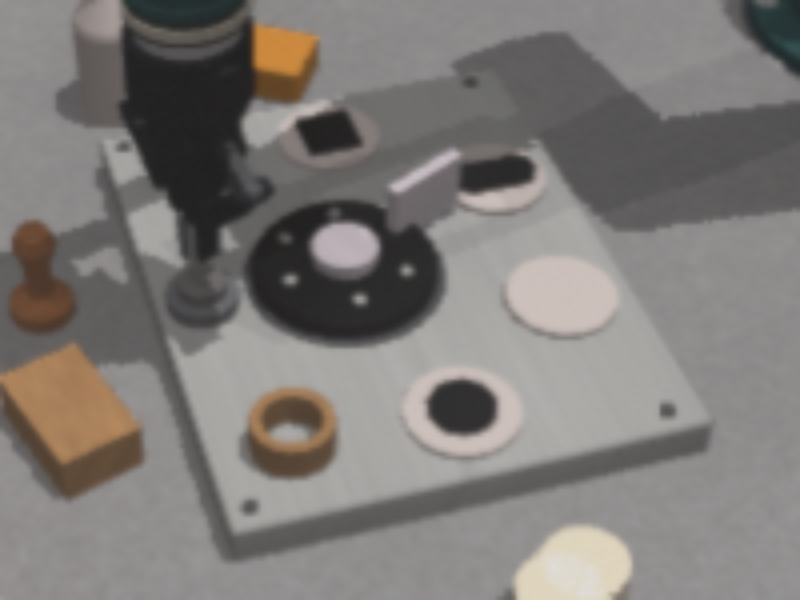

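The fingers are centred over the button (203,290), and the tab (425,185) points at the oval (497,175). Next I press in small steps.

>>> play_rows(series=[0,0,-0.005,0,0,0,-0.005,0,0,0,-0.004,0,0,0,-0.002,0,0,0,-0.002,0,0,0,0,0,0,0,0,0])

```text
clock: 6.65
ee_pos: [0.6304, -0.0198, 0.0756]
orientation: [-0.033, 0.999, 0.0, -0.0]
force: [-1.8, 0.2, 1.6]
width: 0.003
grasp_force: 1.1
```

>>> play_rows(series=[0,0,-0.0015,0,0,0,-0.0015,0,0,0,-0.001,0,0,0,0,0,0,0,0,0])

```text
clock: 7.15
ee_pos: [0.6307, -0.0198, 0.0717]
orientation: [-0.033, 0.999, -0.0, 0.0]
force: [-2.2, -0.4, 4.7]
width: -0.005
grasp_force: 2.2
```

>>> play_rows(series=[0,0,-0.001,0,0,0,0,0,0,0,0,0])

```text
clock: 7.45
ee_pos: [0.6307, -0.0198, 0.0711]
orientation: [-0.033, 0.999, -0.0, 0.0]
force: [-3.3, -0.1, 5.5]
width: 0.002
grasp_force: 3.2
```

>>> play_rows(series=[0,0,-0.001,0,0,0,0,0,0,0,0,0])

```text
clock: 7.75
ee_pos: [0.6307, -0.0198, 0.071]
orientation: [-0.033, 0.999, -0.0, 0.001]
force: [-4.2, 0.4, 9.5]
width: -0.002
grasp_force: 4.8
```

The force is rising with no more travel, so the button is on its stop. I'll lift off.

>>> play_rows(series=[0,0,0.003,0,0,0,0.005,0,0,0,0.02,0,0,0,0.04,0,0,0,0.04,0,0,0,0.03,0,0,0,0,0,0,0,0,0,0,0,0,0])

```text
clock: 8.65
ee_pos: [0.6296, -0.0197, 0.2046]
orientation: [-0.033, 0.999, 0.0, -0.002]
force: [-0.9, -0.1, 0.4]
width: 0.0
grasp_force: 0.0
```

```bash
python3 - <<'E'
from h import *
print(read_state()["ee_pos"],read_state()["force"])
b=capture("scene")["pixels"][130:280,190:390]
cv2.imwrite("pics/s4.png",cv2.resize(b,(800,600)))
E
```

```text
[ 0.62960053 -0.01971537  0.20459632] [-0.8629041  -0.05119797  0.42894688]
```

View pics/s4.png

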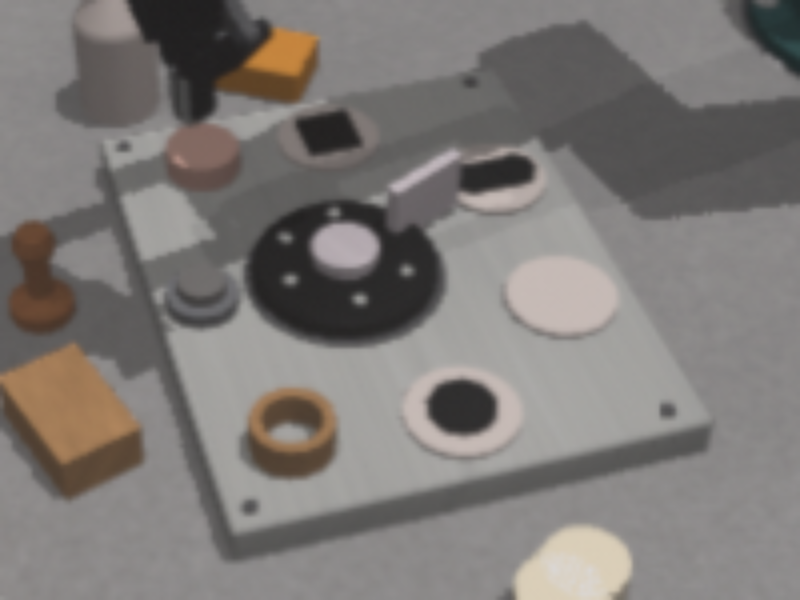

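The button (203,290) is back up, the tab still points at the oval, the bystanders haven't moved and the gripper is clear.

```bash
python3 -c "
from h import *
print(r.close_job())"
```

```text
the job is handed in; nothing more can be done
None
```

The tab rests in the click position pointing at the oval plaque, the button was pressed to its stop and has sprung back, and the job is handed in; no verdict came back.

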